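# Find a counterweighted flywheel's heavy side by feel

### The job

Two flywheels stand in the wooden rack; take the one whose bearing blocks are spaced to fit the steel fork stand, set both its blocks fully down in the forks, and leave the other flywheel in the rack. Its counterweight is cast in out of sight and the greased bearings are too stiff for it to swing round by itself, so turn the wheel to and fro by hand in the stand and feel which way it pulls, then bring the heavy side straight down. Finish gripping the wheel still, with its heavy side at the bottom, so that a mate can mark it: do not let go at the end.

Things in the scene. Friction and masses are not known exactly. Their poses are not given: they have to be found in the camera images.
- long_rotor_centre (a point): Centre of the long-shaft flywheel: dark steel, 150 mm diameter, 30 mm wide, rim side faces flat for 12 mm in from the edge. y = shaft, z up. On the 16 mm shaft an aluminium bearing block, 26 x 26 mm, 20 mm long, sits 55 mm to either side of the middle (130 mm over all); the wheel turns stiffly in them. 0.9 kg. Starts in the rack, shaft level; pinch the rim's width from above.
- short_rotor_centre (a point): Centre of the other flywheel: the same wheel, but its blocks sit 33 mm to either side of the middle (86 mm over all), too close for the stand's forks. It stands in the same rack 130 mm from the long one along the shaft direction (which place is which varies). Axes as for the long one.
- rack: Fixed wooden rack, 150 x 332 x 64 mm, origin under its middle on the table, y along its rails. The flywheels rest by their rims on its two rails, 96 mm apart, centres 108 mm above the table.
- long_rotor_wheel (a joint): Turn of the long-shaft flywheel in its blocks (rad), growing as its top moves toward +x of long_rotor_centre; no stops. At 0 a brass plug and a filed line are on top (no clue to the heavy side). Bearing drag 0.24 N m either way. The hidden counterweight, 0.4 kg at 52 mm radius anywhere round, adds up to 0.2 N m: against the hand as it rises, with the hand as it sinks, nil when straight up or down.
- stand_seat (a point): Where the flywheel's centre lies when seated, 98 mm above the table. z up, y = shaft direction, x away from the robot. The wheel then clears the base by 11 mm and turns between the fork plates, 98 mm apart inside.
- stand: Fixed steel fork stand, base 170 x 160 x 12 mm, origin under its middle. Two 12 mm fork plates stand 55 mm to either side along y; each has a slot 29 mm wide for a bearing block, flat bottom 85 mm above the table, straight sides to 109 mm, steel lips flaring to 44 mm wide at 125 mm height, the highest point.

How it is judged:
On the way, in this order (a step that is already met when the one before it is completed fails the run):
1. the long-shaft flywheel sits in the stand, both bearing blocks fully down in the forks (x of long_rotor_centre in the frame of stand_seat between -0.005 and 0.005 m and y of long_rotor_centre in the frame of stand_seat between -0.009 and 0.009 m and z of long_rotor_centre in the frame of stand_seat between -0.005 and 0.005 m and angle between the y axis of long_rotor_centre and the y axis of stand_seat, either way round below 0.08 rad), for 0.3 s.
2. the wheel is turned by the fingers while it sits in the stand (all of step 1 and contact force between the fingers and long_rotor above 3 N and (velocity of joint long_rotor_wheel above 0.05 rad/s or velocity of joint long_rotor_wheel below -0.05 rad/s)), for 0.04 s.
At the end, for the whole second after the job is handed in: Long-shaft flywheel seated in the stand (within 5 mm fore and aft and in height, 9 mm along the shaft), heavy side straight down within about 23 degrees, held still by the fingers with over 3 N; the other flywheel within 30 mm of its place in the rack (all of step 1 and x of long_counterweight_c0 in the frame of stand_seat between -0.021 and 0.021 m and z of long_counterweight_c0 in the frame of stand_seat below -0.035 m and contact force between the fingers and long_rotor above 3 N and velocity of joint long_rotor_wheel between -0.15 and 0.15 rad/s and distance of short_rotor_centre from where it was at the start of the episode below 0.03 m); the arm keeps its last pose, push and grip.
It fails at once if the other flywheel is lifted or knocked out of its place in the rack (distance of short_rotor_centre from where it was at the start of the episode above 0.04 m).
It also fails if it takes over 72 s, if anything falls off the work surface, if the arm or the gripper's body presses on something with over 40 N, if the wrist force passes 120 N, or if a joint passes its speed limit or range.

### The arm

A 6-joint arm with a two-finger parallel gripper is mounted at the origin on a cart in front of the work surface, level with it; the furniture and walls round the work are solid. World frame = base frame: x ahead of the robot, y to its left, z up, the work surface at z = 0. Lengths are in m, angles in rad, forces in N, time in s.
With the tool pointing down it reaches from about 0.275 to 0.875 m from the base axis. Payload 12.5 kg.
Tool frame: the origin (TCP) lies between the finger pads; the fingertips stand 17 mm ahead of it and the grasp point (between the pads) lies 2 mm behind it (robot.finger_overhang is the distance from the TCP to the fingertips, in m); z points along the fingers, y is the line along which they close (so a half turn about z gives the same grasp; the last joint's range is limited). The gripper opens to 85 mm and grips with 20 to 120 N. Pads are 22 mm wide; open, the fingers measure 114 mm over their backs; the gripper's body (76 mm by 85 mm) begins 54 mm behind the grasp point. The pads swing forward as they close: fully open they stand 13 mm farther back than shut.
Start: joints at [-1.311, 0.351, 1.652, -0, 1.139, -0.085], TCP at [0.186, -0.518, 0.248] pointing down, gripper open.
Joint ranges: [-2.75, 2.75], [-0.79, 2.1], [0.01, 2.65], [-1.57, 4.71], [0.07, 3.14], [-2.87, 2.87]. Speed limits (rad/s): [2.22, 2.22, 2.79, 3.14, 3.14, 3.14].

### API

Orientations are given as [roll, pitch, yaw] about the fixed x, y, z axes, in that order (R = Rz(yaw) Ry(pitch) Rx(roll)).
In Python, from workcell import robot, vision gives the robot as it stands. Calls block until the motion is done:
- robot.reach(position, orientation): joint-space move of the TCP to a pose.
- robot.servo_line(position, attitude=None, velocity=0.15): straight line of the TCP; attitude=None keeps the orientation; velocity is the mean speed in m/s.
- robot.movej(angles): joint-space move.
- robot.move_gripper(opening): finger opening in m; the grip force is fixed at half the most; returns when the fingers have stopped.
- robot.dwell(seconds).
- robot.solve_ik(position, orientation): joint angles nearest the present ones, or None.
- vision.capture(name): name is "side" or "top"; returns (picture, depth): 400x640x3 uint8, red, green, blue; 400x640 float32, m along the optical axis (not along the pixel's ray), 0 where there is no reading.
- vision.get_calibration(name): a dict with "camera_matrix" (3x3 intrinsics, pixels), "rvec" (rotation vector, rad) and "tvec" (3), from world to camera coordinates, as OpenCV has them. Camera axes: x right, y down, z forward; pixel columns grow to the right and rows downward; lengths in m; the calibration is good to about 2 mm. A picture is of the moment at which its call begins. get_calibration takes no time and is no camera call.
A pose or a line that the arm cannot do raises robot.Unreachable and nothing moves.
- robot.close_job(): hands the job in; it is judged then, once.
Trained networks look in the newest picture that a camera, given by its name, has taken for a name from the list of things; names that differ only in an ending like _2 or _b are one class to them, and where a whole thing is asked for, a point or a joint stands for the part that bears it (a point fixed in the world has none). Each returns a list of dicts, best first, with "score" (0 to 1); they miss things now and then, are a little off and sometimes report something else, mostly with a low value. They report only what shows in the picture. A call takes as long as a camera call.
- vision.recognise(camera, query): "point" ([column, row] in pixels, amid what is visible of it).
Readings, each from a call of its own:
- robot.get_time_s(): time.
- robot.get_joint_pos(): joint angles.
- robot.get_joint_vel(): joint speeds.
- robot.get_tau(): joint torques, N m.
- robot.get_tcp_pos(): TCP position.
- robot.get_tcp_rot(): TCP orientation.
- robot.get_ft_force(): force on the tool from outside, world axes, zero at the start.
- robot.get_moment(): the same for the moment, N m.
- robot.get_width(): finger opening in m.
- robot.get_finger_force(): force on a finger pad.
Only numpy, scipy, OpenCV 4.12 (cv2) and the standard library are available. Lean on these libraries where they do the work, as an engineer would, in place of code of your own. Each camera call takes 0.05 s, during which the arm holds its last target. There are 200 camera calls.

## Working session

There is one attempt and no reset: what is moved stays moved. The work goes in short steps, each a Python script; the robot and the scene stay as the last script left them, time stands still between calls to the robot, and variables do not carry over. Pictures are saved under pics/ and viewed, at most 10 in all, crops included, and the job is handed in when it is done.

```bash
mkdir -p pics; ls
cat > h.py <<'E'
import numpy as np, cv2
from workcell import robot, vision
def cal(c):
    k=vision.get_calibration(c); R,_=cv2.Rodrigues(np.array(k["rvec"],float)); return np.array(k["camera_matrix"]),R,np.array(k["tvec"],float).ravel()
def cloud(c,d):
    K,R,t=cal(c); v,u=np.mgrid[:d.shape[0],:d.shape[1]]
    P=np.stack([(u-K[0,2])/K[0,0]*d,(v-K[1,2])/K[1,1]*d,d],-1)
    W=(P-t)@R; W[d<=0]=np.nan; return W
E
python3 - <<'E'
from h import *
for c in ("top","side"):
    p,d=vision.capture(c); cv2.imwrite(f"pics/{c}0.png",p[...,::-1]); np.save(f"{c}.npy",d); np.save(f"{c}p.npy",p)
    W=cloud(c,d); K,R,t=cal(c); print(c,"cam at",-R.T@t)
    for q in ("long_rotor_centre","short_rotor_centre","rack","stand"):
        for r in vision.recognise(c,q)[:3]:
            u,v=map(int,r["point"]); print(q,r["score"],u,v,W[v,u].round(3))
print(robot.get_time_s(),robot.get_tcp_rot())
E
```

```text
pics
top cam at [0.42211306 0.05599881 0.99906269]
long_rotor_centre 0.63 226 187 [0.542 0.245 0.182]
long_rotor_centre 0.22 227 189 [0.539 0.243 0.18 ]
short_rotor_centre 0.75 287 182 [0.553 0.121 0.182]
rack 0.9 264 191 [0.555 0.188 0.032]
stand 0.85 406 223 [ 0.481 -0.155  0.013]
side cam at [ 0.36910361 -0.58562111  0.61641432]
long_rotor_centre 0.86 287 136 [0.53  0.241 0.137]
short_rotor_centre 0.91 311 170 [0.555 0.115 0.122]
rack 0.65 321 216 [0.555 0.033 0.062]
stand 0.71 306 311 [ 0.478 -0.148  0.011]
0.5 [-3.14154748e+00 -2.72121900e-05  3.44783890e-01]
```

View pics/top0.png

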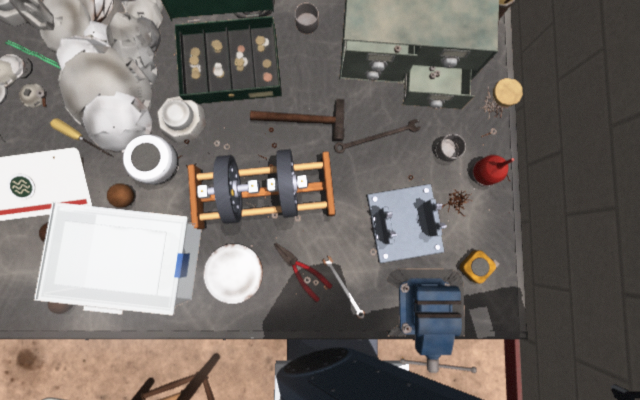

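Run:
```python
from h import *
d=np.load("top.npy"); W=cloud("top",d); 
P=W.reshape(-1,3); P=P[~np.isnan(P[:,0])]
def box(a,b,c,e,z0,z1): return P[(P[:,0]>a)&(P[:,0]<b)&(P[:,1]>c)&(P[:,1]<e)&(P[:,2]>z0)&(P[:,2]<z1)]
def rect(Q,n):
    r=cv2.minAreaRect((Q[:,:2]*1000).astype(np.float32)); print(n,len(Q),np.round(r[0],1),np.round(r[1],1),round(r[2],2))
rk=box(.35,.75,-.05,.42,.05,.068); rect(rk,"rack")
rect(box(.3,.7,.18,.32,.15,.2),"wheelL"); rect(box(.3,.7,.05,.18,.15,.2),"wheelS")
rect(box(.3,.7,.0,.36,.113,.13),"blocks")
st=box(.3,.65,-.3,-.02,.006,.018); rect(st,"base")
ft=box(.3,.65,-.3,-.02,.1,.13); rect(ft,"forks"); print("floor",np.median(box(.2,.35,-.1,.1,-.02,.02)[:,2]), ft[:,2].max())
```

```text
rack 1808 [594.4 220.7] [400.5 385.2] 14.99
wheelL 920 [549.4 255.8] [121.8  30.8] 5.9
wheelS 840 [563.9 126.7] [123.7  30. ] 5.94
blocks 861 [502.7 263.1] [202.  384.7] 36.15
base 4270 [ 474.5 -160.1] [348.5 279.1] 0.13
forks 986 [ 402.4 -169.9] [222.7 123.5] 11.18
floor -0.0007268150975222613 0.12687981921171484
```

View pics/side0.png

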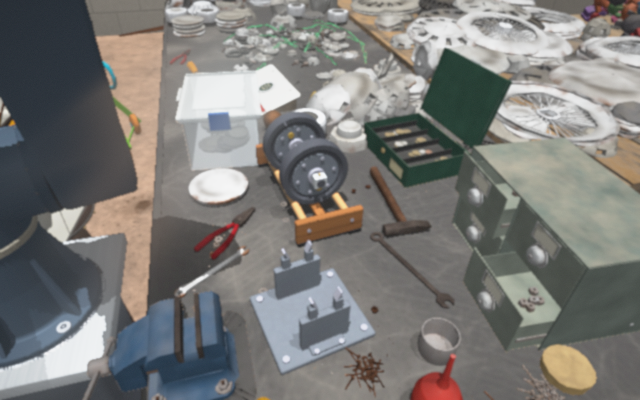

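The top view shows the left wheel (col 228) with its blocks at cols 202 and 252. The right wheel (col 287) has its blocks at 271 and 302, so the long one is on the left at about (0.549, 0.256). The stand is near (405, 222), with its fork plates at cols 383 and 430.

Run:
```python
from h import *
def rect(Q,n):
    r=cv2.minAreaRect((Q[:,:2]*1000).astype(np.float32)); print(n,len(Q),np.round(r[0],1),np.round(r[1],1),round(r[2],2), Q.mean(0).round(4))
for c in("top","side"):
    W=cloud(c,np.load(c+".npy")); x,y,z=np.moveaxis(W,-1,0)
    m=((z>.005)&(z<.017)&(x>.37)&(x<.6)&(y>-.27)&(y<-.04)).astype(np.uint8)
    m=cv2.morphologyEx(m,cv2.MORPH_OPEN,np.ones((3,3)))
    n,l,s,_=cv2.connectedComponentsWithStats(m); k=1+s[1:,4].argmax(); rect(W[l==k],c+" base")
    m=((z>.075)&(z<.135)&(x>.40)&(x<.57)&(y>-.26)&(y<-.05)).astype(np.uint8)
    n,l,s,_=cv2.connectedComponentsWithStats(m)
    for k in range(1,n):
        if s[k,4]>12: rect(W[l==k],"  fork z%.3f-%.3f"%(z[l==k].min(),z[l==k].max()))
    for n,a,b in(("L",.19,.32),("S",.06,.19)):
        m=(z>.15)&(z<.2)&(x>.45)&(x<.66)&(y>a)&(y<b); rect(W[m],n); print(z[m].max())
p=np.load("topp.npy")[170:275,350:460]; q=np.load("sidep.npy")[225:375,240:390]
cv2.imwrite("pics/st.png",np.hstack([cv2.resize(p[...,::-1],(400,400)),cv2.resize(q[...,::-1],(400,400))]))
```

```text
top base 3478 [ 482.8 -154. ] [169.8 159.8] 9.8 [ 0.4818 -0.1548  0.0108]
  fork z0.075-0.126 287 [ 491.8 -208.3] [83.3 13. ] 10.39 [ 0.4914 -0.2068  0.0935]
  fork z0.075-0.127 247 [ 473.6 -100.1] [83.6 12.8] 9.59 [ 0.4728 -0.0991  0.094 ]
L 920 [549.4 255.8] [121.8  30.8] 5.9 [0.5464 0.2542 0.1719]
0.1848932154688504
S 840 [563.9 126.7] [123.7  30. ] 5.94 [0.5592 0.126  0.1725]
0.18473045087543183
side base 5087 [ 483.  -155.6] [169.7 161.4] 9.83 [ 0.4714 -0.1649  0.0118]
  fork z0.075-0.126 638 [ 473.8 -101.3] [84.4 14.8] 9.05 [ 0.4729 -0.1044  0.093 ]
  fork z0.075-0.127 790 [ 492.2 -209.8] [83.5 13.6] 9.92 [ 0.4908 -0.2126  0.0938]
L 737 [549.3 254.3] [122.   34.8] 5.49 [0.5444 0.2471 0.1671]
0.18377798815459573
S 914 [562.9 126. ] [122.7  34.7] 5.69 [0.5575 0.1183 0.1676]
0.18328519921591668
```

View pics/st.png

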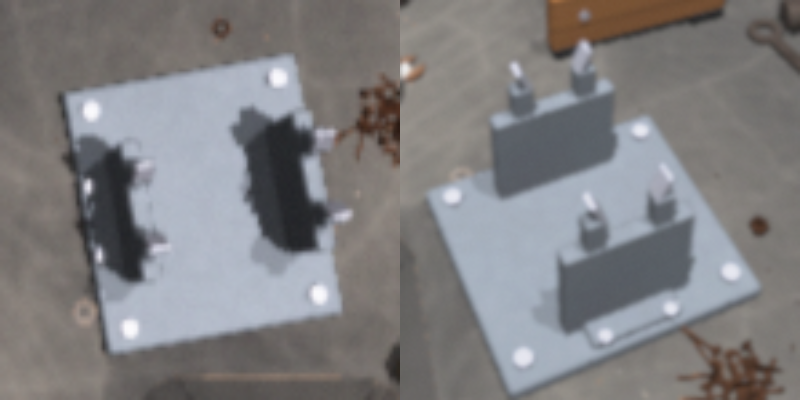

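The depth data agrees with the sizes given. The stand is at (0.483, -0.1545) with yaw 9.8°, and the long wheel is at (0.5494, 0.255) with yaw 5.8°. Next I check IK and approach the wheel.

```bash
cat >> h.py <<'E'
WL=np.array([.5494,.2552,.108]); YW=np.radians(5.8)
ST=np.array([.4829,-.1547,.098]); YS=np.radians(9.8)
def pose(c,yaw,r,t): 
    return [c[0]+np.cos(yaw)*r*np.sin(t),c[1]+np.sin(yaw)*r*np.sin(t),c[2]+r*np.cos(t)],[np.pi,t,yaw]
def ft(): return np.round(robot.get_ft_force(),2),np.round(robot.get_moment(),3)
E
python3 - <<'E'
from h import *
print(ft(),robot.get_width(),robot.get_time_s())
for t in np.arange(-1.4,1.41,.2):
    q=robot.solve_ik(*pose(ST,YS,.067,t)); print(round(t,1),None if q is None else np.round(q,2))
for z in(.3,.39):print(robot.solve_ik([WL[0],WL[1],z],[np.pi,0,YW]),robot.solve_ik([ST[0],ST[1],z],[np.pi,0,YS]))
robot.reach([WL[0],WL[1],.30],[np.pi,.5,YW]); robot.dwell(.2); print(ft())
robot.reach([WL[0],WL[1],.30],[np.pi,0,YW]); robot.dwell(.2);print(ft(),robot.get_time_s())
robot.servo_line([WL[0],WL[1],.175],velocity=.12); print(ft(),robot.get_tcp_pos(),robot.get_time_s())
E
```

```text
(array([-0.76,  0.45,  0.47]), array([-0.024,  0.028, -0.015])) 0.08525232318513441 0.5
-1.4 [-1.04  0.85  2.42  1.95  1.45 -1.69]
-1.2 [-0.98  0.63  2.44  1.97  1.17 -1.5 ]
-1.0 [-0.89  0.44  2.41  1.88  0.88 -1.24]
-0.8 [-0.78  0.31  2.34  1.63  0.63 -0.85]
-0.6 [-0.67  0.25  2.23  1.12  0.49 -0.25]
-0.4 [-0.57  0.26  2.11  0.54  0.53  0.4 ]
-0.2 [-0.48  0.3   1.98  0.19  0.71  0.79]
-0.0 [-0.4   0.38  1.84 -0.    0.92  1.  ]
0.2 [-0.34  0.48  1.7  -0.11  1.14  1.11]
0.4 [-0.29  0.59  1.56 -0.18  1.35  1.18]
0.6 [-0.26  0.72  1.42 -0.24  1.56  1.21]
0.8 [-0.23  0.84  1.29 -0.29  1.76  1.23]
1.0 [-0.21  0.97  1.16 -0.34  1.96  1.23]
1.2 [-0.19  1.09  1.05 -0.41  2.13  1.21]
1.4 [-0.19  1.21  0.96 -0.48  2.3   1.17]
[ 3.58015693e-01  4.08695861e-01  1.43688590e+00 -4.44089210e-16
  1.29601089e+00  1.82758292e+00] [-4.01857533e-01  2.20669888e-01  1.69492357e+00 -4.44089210e-16
  1.22599920e+00  9.97896527e-01]
[ 3.58015693e-01  3.58788371e-01  1.29550368e+00 -4.44089210e-16
  1.48730061e+00  1.82758292e+00] [-4.01857533e-01  1.59158225e-01  1.55291745e+00 -4.44089210e-16
  1.42951698e+00  9.97896527e-01]
(array([-0.14,  0.59,  0.42]), array([ 0.042, -0.206,  0.001]))
(array([ 0.34, -0.65, -0.16]), array([ 0.005,  0.001, -0.004])) 4.5
(array([-0.08, -0.56,  0.09]), array([0.019, 0.033, 0.019])) [0.54973889 0.25533954 0.1757855 ] 5.6917
```

Run:
```python
from h import *
robot.move_gripper(.02); print(robot.get_width(),robot.get_finger_force(),ft(),robot.get_time_s())
robot.servo_line([WL[0],WL[1],.40],velocity=.2); robot.dwell(.2)
print(robot.get_width(),robot.get_finger_force(),ft(),robot.get_tcp_pos(),robot.get_time_s())
p,d=vision.capture("side"); cv2.imwrite("pics/lift.png",p[...,::-1])
p,d=vision.capture("top"); W=cloud("top",d); x,y,z=np.moveaxis(W,-1,0)
m=(z>.15)&(z<.2)&(x>.45)&(x<.66)&(y>.06)&(y<.19); r=cv2.minAreaRect((W[m][:,:2]*1000).astype(np.float32)); print(r)
```

```text
0.029076235901406386 59.99845325946808 (array([-2.02,  0.15,  4.3 ]), array([ 0.124,  0.204, -0.006])) 6.2417
0.029077229195774785 59.91016209125519 (array([-0.05,  0.36, -8.02]), array([ 0.014, -0.171,  0.021])) [0.54929762 0.25515005 0.3991918 ] 7.7167
((562.1401977539062, 126.48212432861328), (125.15213775634766, 30.10133934020996), 6.18648624420166)
```

View pics/lift.png

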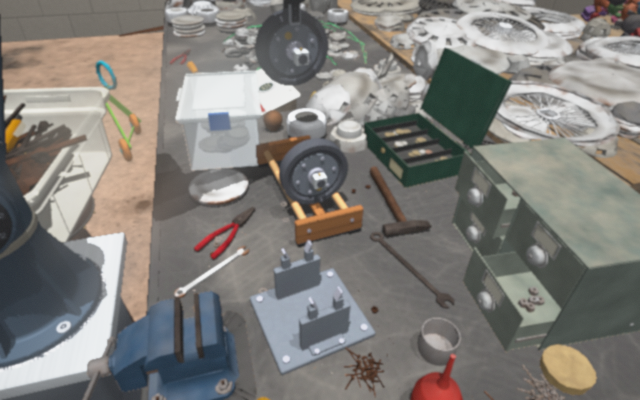

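The wheel is held level at about (292, 45), and the short wheel is still in the rack. The M_y reading suggests the heavy side is toward -x. Now I carry it over and seat it.

```bash
cat >> h.py <<'E'
def av(n=15,dt=.01):
    A=[]
    for _ in range(n): A.append(np.r_[robot.get_ft_force(),robot.get_moment()]); robot.dwell(dt)
    return np.mean(A,0).round(3)
E
python3 - <<'E'
from h import *
print(av(),robot.get_time_s())
robot.reach([ST[0],ST[1],.40],[np.pi,0,YS]); print(robot.get_time_s(),robot.get_tcp_pos())
robot.servo_line([ST[0],ST[1],.205],velocity=.2); robot.dwell(.1); print(av(),robot.get_time_s())
for z in(.19,.18,.172,.1665):
    robot.servo_line([ST[0],ST[1],z],velocity=.04); f=av(4); print(z,robot.get_tcp_pos().__array__().round(4) if hasattr(robot.get_tcp_pos(),'__array__') else robot.get_tcp_pos(),f,robot.get_time_s())
    if f[2]>12 or abs(f[0])>25: print("stop");break
p,d=vision.capture("side"); cv2.imwrite("pics/seat.png",cv2.resize(p[170:390,200:420,::-1],(600,600)))
E
```

```text
[-8.800e-02 -1.420e-01 -8.635e+00  1.700e-02 -1.950e-01 -3.000e-03] 7.9417
9.475 [ 0.48328362 -0.15399094  0.40004729]
[-5.100e-02 -1.270e-01 -8.675e+00  4.300e-02 -2.020e-01 -5.000e-03] 10.825
0.19 [ 0.483  -0.1547  0.19  ] [-0.045 -0.029 -8.626  0.028 -0.174 -0.013] 11.3833
0.18 [ 0.4829 -0.1547  0.1799] [ 0.416  0.218 -8.574  0.038 -0.187 -0.012] 11.8167
0.172 [ 0.4828 -0.1547  0.1718] [-0.105  0.127 -8.878  0.047 -0.197  0.01 ] 12.2
0.1665 [ 0.4828 -0.1547  0.1663] [-2.940e-01  2.280e-01 -8.623e+00  4.400e-02 -1.850e-01 -7.000e-03] 12.5167
```

View pics/seat.png

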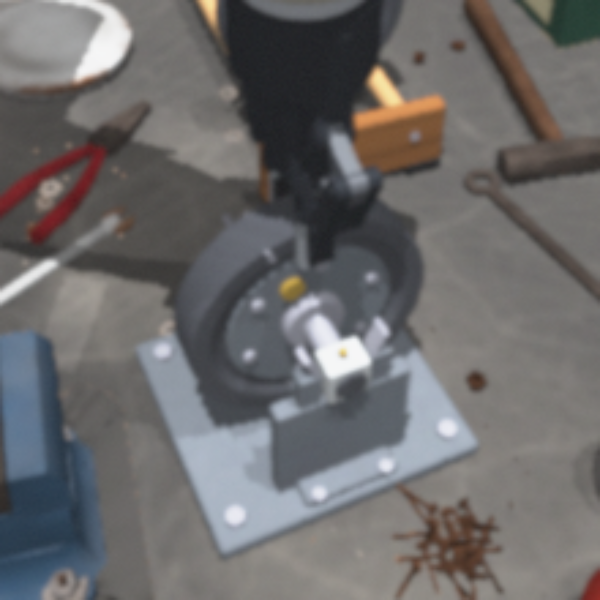

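The block sits between the fork lips at about (345, 360) but is not bearing yet, so I lower until I feel contact.

Run:
```python
from h import *
z=.1665
while z>.159:
    z-=.001; robot.servo_line([ST[0],ST[1],z],velocity=.03); f=av(5); print(round(z,4),np.round(robot.get_tcp_pos(),4),f)
    if f[2]>3: break
print(robot.get_time_s())
```

```text
0.1655 [ 0.483  -0.1546  0.1658] [-1.053  2.551 -1.359  0.278  0.065 -0.065]
0.1645 [ 0.4832 -0.1546  0.1657] [-3.699  5.814 10.996  0.643  0.725 -0.028]
13.15
```

Contact is at TCP z ≈ 0.1657, which matches the expected seat. I settle there, then open slightly, arc the empty gripper to +0.8 as a moment baseline, and re-grip. After that I stroke down to -0.8 while feeling the pull.

```bash
cat >> h.py <<'E'
R0=.0677
def hubM(f,t):  # moment about wheel centre, along shaft, moment ref = TCP
    p=np.array(pose(ST,YS,R0,t)[0])-ST; M=f[3:]+np.cross(p,f[:3]); return float(M@[-np.sin(YS),np.cos(YS),0])
def arc(a,b,step=.2,v=.05,log=None,n=5):
    k=max(1,int(np.ceil(abs(b-a)/step-1e-6)))
    for t in np.linspace(a,b,k+1)[1:]:
        p,o=pose(ST,YS,R0,t); robot.servo_line(p,o,velocity=v)
        if log is not None:
            f=av(n,.005); log.append((t,hubM(f,t),*f)); print(np.round(log[-1],3))
E
python3 - <<'E'
from h import *
robot.servo_line([ST[0],ST[1],.1657],velocity=.03); robot.dwell(.4); print(av(5))
robot.move_gripper(.05); robot.dwell(.1); print("open",robot.get_width(),av(5),robot.get_time_s())
L=[]; arc(0,.8,log=L); print(robot.get_time_s())
np.save("cal1.npy",L)
E
```

```text
[ 0.043  3.285  0.72   0.286 -0.183  0.01 ]
open 0.04992604396472475 [0.148 0.231 0.141 0.015 0.011 0.012] 14.3167
[ 0.2   -0.137 -0.385  0.056 -0.245  0.016 -0.115 -0.   ]
[ 0.4   -0.164  0.026  0.187  0.043  0.089 -0.154 -0.013]
[ 0.6   -0.27   0.04  -0.243  0.512  0.037 -0.248  0.002]
[ 0.8   -0.371  0.179  0.051  0.653  0.065 -0.342  0.006]
16.15
```

Run:
```python
from h import *
robot.move_gripper(.02); robot.dwell(.1); f=av(5); print("grip",robot.get_width(),robot.get_finger_force(),f,robot.get_time_s())
L=[]; arc(.8,-.8,log=L,n=4); arc(-.8,-.4,log=L,n=4)
L=np.array(L); print(np.c_[L[:,0],L[:,1]+.43*np.sin(L[:,0])].round(3)); print(robot.get_time_s())
np.save("s1.npy",L)
```

```text
grip 0.028664028092994145 60.34347653388977 [ 1.912  0.992  6.728  0.047  0.347 -0.178] 16.6
[ 0.6   -0.408  4.599  2.247  7.528  0.261 -0.356 -0.181]
[ 0.4   -0.527  5.649  3.444 10.24   0.479 -0.567 -0.193]
[ 0.2   -0.419  3.685  4.838 13.746  0.697 -0.417 -0.185]
[ 0.    -0.558  2.821  6.005 15.895  0.971 -0.66  -0.055]
[-0.2   -0.891  3.353  6.894 14.864  1.142 -1.211  0.163]
[-0.4   -0.697 -0.426  4.68  16.99   0.665 -1.071  0.232]
[-0.6   -0.569 -4.115  1.656 16.199  0.106 -0.974 -0.026]
[ -0.8    -0.482 -10.653   0.503  17.501  -0.073  -0.866  -0.105]
[-0.6   -0.305 -6.03   0.04  14.95   0.213 -0.516 -0.174]
[-0.4   -0.196 -2.952  0.746 12.664  0.191 -0.329 -0.125]
[[ 0.6   -0.166]
 [ 0.4   -0.359]
 [ 0.2   -0.333]
 [ 0.    -0.558]
 [-0.2   -0.976]
 [-0.4   -0.865]
 [-0.6   -0.812]
 [-0.8   -0.791]
 [-0.6   -0.548]
 [-0.4   -0.364]]
22.3417
```

The radial load and the unknown moment reference point blur the hub torque during a stroke. With the tool vertical, though, M_y gives the heavy side's fore-aft offset directly. I finish turning to about -1.6 rad net, re-grip on top and feel the pull there.

Run:
```python
from h import *
arc(-.4,-.8); print(robot.get_time_s())
robot.move_gripper(.05)
arc(-.8,0,step=.4,v=.08); robot.dwell(.1); e=av(8); print("empty",e,robot.get_time_s())
robot.move_gripper(.02); robot.dwell(.1); print("grip",robot.get_width(),av(5))
robot.servo_line([ST[0],ST[1],.1757],velocity=.05); robot.dwell(.15); print("lift10",av(10),robot.get_tcp_pos())
robot.servo_line([ST[0],ST[1],.1957],velocity=.07); robot.dwell(.15); f=av(15); print("lift30",f,"dx",(f[4]-e[4])/3.92,robot.get_time_s())
p,d=vision.capture("side"); cv2.imwrite("pics/turn.png",cv2.resize(p[170:390,200:420,::-1],(600,600)))
```

```text
23.7333
empty [-0.072  0.144  0.149  0.007  0.003  0.011] 26.4083
grip 0.028769487539240943 [-2.313 -0.482  5.733 -0.088  0.47  -0.022]
lift10 [ 1.200e-02 -1.140e-01 -8.537e+00 -6.000e-03  3.900e-02  8.000e-03] [ 0.48274176 -0.15458468  0.17539943]
lift30 [ 4.100e-02  1.300e-01 -8.575e+00  1.000e-03  3.000e-02  6.000e-03] dx 0.0068877551020408165 28.15
```

View pics/turn.png

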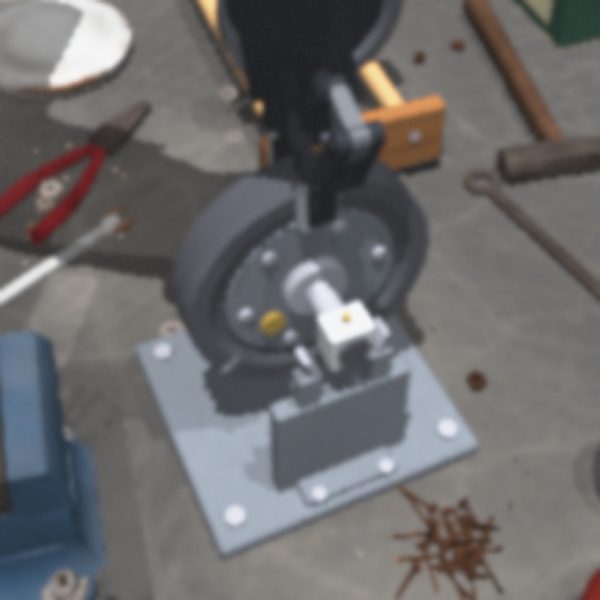

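The plug has moved to the lower left at (272, 322), as expected for about -1.6 rad. M_y dropped from -0.19 to +0.03, so the heavy side is about 8° past the bottom toward +x. I reseat, turn back +0.13 with a small to-and-fro to feel it, and hold.

Run:
```python
from h import *
robot.servo_line([ST[0],ST[1],.170],velocity=.05); robot.servo_line([ST[0],ST[1],.1650],velocity=.03); robot.dwell(.2); print(av(6),robot.get_tcp_pos())
robot.dwell(.3)
R=R0
arc(0,.13,step=.13,v=.02); robot.dwell(.5)
print(av(8),robot.get_tcp_pos(),robot.get_tcp_rot(),robot.get_finger_force(),robot.get_width(),robot.get_time_s())
p,d=vision.capture("side"); cv2.imwrite("pics/end.png",cv2.resize(p[170:390,200:420,::-1],(600,600)))
W=cloud("side",d); x,y,z=np.moveaxis(W,-1,0)
a=(W-ST)@np.array([[np.cos(YS),np.sin(YS),0],[-np.sin(YS),np.cos(YS),0],[0,0,1]]).T
m=(abs(a[...,0])<.012)&(a[...,1]<-.048)&(a[...,1]>-.064)&(a[...,2]>.005)&(a[...,2]<.03); print("near block top z",np.nanmedian(z[m]),m.sum(),"expect .111")
```

```text
[-4.666  3.18   5.666  0.492  1.161 -0.102] [ 0.4835647  -0.15474255  0.16621015]
[-5.009 -0.012  6.318 -0.027  1.07  -0.127] [ 0.49194015 -0.15341035  0.16580464] [3.14079506 0.12892097 0.17093803] 63.141735792160034 0.02903342954997493 30.8917
near block top z 0.11133586680765603 160 expect .111
```

View pics/end.png

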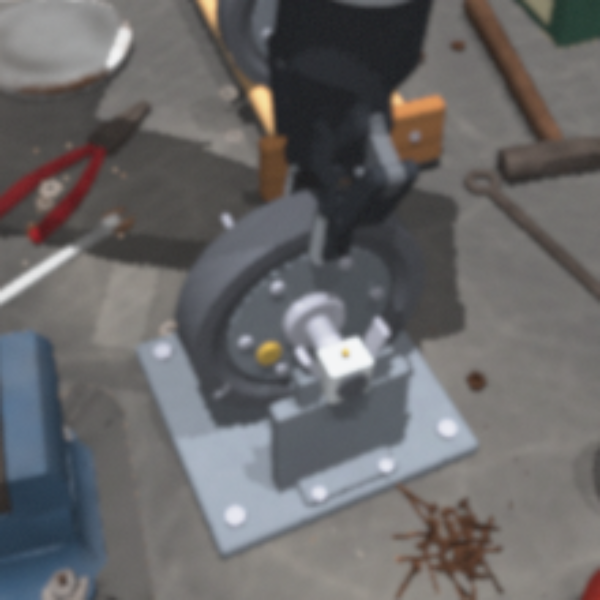

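The block is fully down (top at 0.111 m, as expected), the grip force is 63 N and the wheel is still. I'm handing in.

```bash
python3 -c "
from workcell import robot
print(robot.close_job())"
```

```text
the job is handed in; nothing more can be done
None
```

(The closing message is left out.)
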